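File the graphite forming plate back beside its twin

ROBOT

A 6-joint arm with a two-finger parallel gripper is mounted at the origin on the work surface. World frame = base frame: x ahead of the robot, y to its left, z up, the work surface at z = 0. Lengths are in m, angles in rad, forces in N, time in s.
With the tool pointing down it reaches from about 0.25 to 0.85 m from the base axis. Payload 12.5 kg.
Tool frame: the origin (TCP) lies on the mounting face of the last link; the fingertips stand 186 mm ahead of it and the grasp point (between the pads) lies 167 mm ahead of it (bot.pinch_z is the distance from the TCP to the grasp point, in m); z points along the fingers, y is the line along which they close (so a half turn about z gives the same grasp; the last joint's range is limited). The gripper opens to 93 mm and grips with 3 to 60 N. Pads are 15 mm wide; open, the fingers measure 128 mm over their backs; the gripper's body (75 mm by 188 mm) begins 65 mm behind the grasp point.
Start: joints at [1.125, 0.351, 1.652, -0, 1.139, -0.085], TCP at [0.194, 0.515, 0.405] pointing down, gripper open.
Joint ranges: [-2.75, 2.75], [-0.79, 2.1], [0.01, 2.65], [-1.57, 4.71], [0.07, 3.14], [-2.87, 2.87]. Speed limits (rad/s): [2.22, 2.22, 2.79, 3.14, 3.14, 3.14].

INTERFACE

Orientations are given as a unit quaternion [x, y, z, w].
In Python, from plant import bot, viewer, sign_off, outline_of, place_of gives the robot as it stands.
- The arm moves only by the tool servo_tool, never from a script. Its argument "targets" is a list of rows, each a list of 6 numbers: the shift along the world's x, y, z in cm, then the turn, a rotation vector about the world's x, y, z in degrees. A call has 1 to 5 rows; each row is the pose to reach, as a shift and turn from the pose commanded when the call began; what a row does not reach only later rows make up. A row lasts 1/12 s, in which the tool goes at most 41.7 mm and 7.16 degrees, less where a joint would pass 70% of its speed; a pose out of reach is approached as far as the arm can. A call with a gripper value outside its range is refused whole. "claw" is the finger opening in cm, from 0 to 9.3, set as the call begins (left out, the last holds). The fingers move at their own pace and stop on an object; "force" is the grip in N (left out, the last holds). Time passes only in rows, so rows that repeat a pose let the fingers close. It gives the time, the measured TCP pose, the force, the opening and the grip force at its end, in the units of the state.
- bot.read_state(): the state, without advancing time (a new reading comes with each control period).
- viewer.snapshot(name): name is "side" or "top" or "wrist"; returns (picture, depth): 400x640x3 uint8, red, green, blue; 400x640 float32, m along the optical axis (not along the pixel's ray), 0 where there is no reading.
- viewer.camera_params(name): a dict with "K" (3x3 intrinsics, pixels), "D" ([k1, k2, p1, p2, k3] as OpenCV has them; the pictures are not rectified), "R" (3x3) and "t" (3): a world point X has camera coordinates R X + t. Camera axes: x right, y down, z forward; pixel columns grow to the right and rows downward; lengths in m; the calibration is good to about 2 mm. A picture is of the moment at which its call begins: read the wrist's pose just before it. camera_params takes no time and is no camera call; for the wrist camera it gives the pose at the moment of the call.
- sign_off(): hands the job in; it is judged then, once.
Trained networks look in the newest picture that a camera, given by its name, has taken for a name from the list of things; names that differ only in an ending like _2 or _b are one class to them, and where a whole thing is asked for, a point or a joint stands for the part that bears it (a point fixed in the world has none). Each returns a list of dicts, best first, with "p" (0 to 1); they miss things now and then, are a little off and sometimes report something else, mostly with a low value. They report only what shows in the picture. A call takes as long as a camera call. They do not tell look-alikes from the thing itself.
- outline_of(camera, thing): "mask" (400x640 bool, what is visible of it).
- place_of(camera, thing): "at" ([x, y, z] in m, in world coordinates, good to about 4 mm: a listed point, or the origin of a listed thing).
The state is a dict: "t": time; "joint_positions": joint angles; "qvel": joint speeds; "effort": joint torques, N m; "ee_pos": TCP position; "tool_rot": TCP orientation; "wrist_force": force on the tool from outside, world axes, zero at the start; "moment": the same for the moment, N m; "width": finger opening in m; "gripper_force": force on a finger pad.
Only numpy, scipy, OpenCV 4.12 (cv2) and the standard library are available. Lean on these libraries where they do the work, as an engineer would, in place of code of your own. Each camera call takes 0.05 s, during which the arm holds its last target. There are 200 camera calls.

TASK

Take the loose graphite plate with the tall tongue out of its wooden cooling stand and file it back in the packed rack, right beside its twin (the only other one with a tongue) on the spring pusher's side, working it gently in between the twin and the next plate so that the row parts to let it in, then press it home on the rack floor with a push of about 15 to 20 N. Graphite chips easily: at no time may it press on the other plates or the rack with more than 25 N, and the row must not be tipped over nor the can, block, jar and bottle be shifted. When you let go, it and the whole row must stand upright and square, fully down on the rack floor.

Things in the scene. Friction and masses are not known exactly. Their poses are not given: they have to be found in the camera images.
- plate: Loose graphite plate, like plate_twin (same size, chamfers and tongue) but its foot tapers evenly on both faces, from 16 mm thick at 12 mm up to 7 mm thick at the bottom. Starts upright in the stand's slot. Hold it by the tongue, fingers closing along its x, fingertips over 80 mm up. 0.10 to 0.21 kg; graphite's friction is 0.14 to 0.22. Origin: centre of its underside, z up.
- plate_twin: Black graphite plate on edge: x 64, y 16 (thickness), z 70 mm, square foot; top chamfered from 16 mm thick at 64 mm up to 8 mm at 70 mm up, so a seam is a groove 8 mm wide and 6 deep. Wooden tongue to 125 mm up: 26 mm wide in x, from y = -8 to -2.5 mm. Only tongue in the row; among the first three from the end wall. Origin: centre of underside; axes as rack.
- plate_a: Plate of the row: shape as plate_twin but without a tongue; instead a small wooden lug on each end (to x = +-41 mm, 42 to 54 mm up). Origin: centre of its underside; axes as the rack's. One of the first three from the end wall.
- plate_b: Plate of the row: shape as plate_twin but without a tongue; instead a small wooden lug on each end (to x = +-41 mm, 42 to 54 mm up). Origin: centre of its underside; axes as the rack's. One of the first three from the end wall.
- plate_c: Plate of the row: shape as plate_twin but without a tongue; instead a small wooden lug on each end (to x = +-41 mm, 42 to 54 mm up). Origin: centre of its underside; axes as the rack's. Always last in the row, against the pusher.
- rack: Dark steel rack, fixed, x 96 by y 130 mm, left or right of the robot, yaw up to 0.45. Four plates stand on its floor side by side along y, touching, no slots. Fixed end wall on the -y side (inner face at y = -50 mm, top 90 mm up), sprung pusher on +y. Side walls 32 mm high, inner faces at x = +-35 mm. Origin on its underside; floor 10 mm above.
- pusher (a joint): Steel plate 66 by 8 by 75 mm at the +y end of the row, sliding along the rack's y (m): 0 at the start, grows as the row spreads towards +y, 0.016 with one more plate in, stop at 0.030. Its spring presses the row to the end wall with about 3.6 N at 0 and 4.6 N at 0.016.
- stand: Light wooden block, fixed, x 100 by y 60 by z 38 mm, on the other side of the bench from the rack; a slot 68 by 18.8 mm along its x, 30 mm deep (slot floor 8 mm above the bench) holds the loose plate upright. Origin: centre of its underside.
- can: Bystander: red drink can, 52 mm across, 90 mm tall, origin at the centre of its underside.
- block: Bystander: black graphite block 60 by 40 by 30 mm, origin at the centre of its underside.
- jar: Bystander: glass jar with a metal lid, 70 mm across, 75 mm tall, origin at the centre of its underside.
- bottle: Bystander: amber glass bottle, 64 mm across, 120 mm tall, origin at the centre of its underside.
- rack_floor (a point): Point on the rack floor, 10 mm above the rack's origin, where the undersides of seated plates are. The end wall never yields: a plate let in at a seam (where two plates touch) pushes only those on its +y side and the pusher, and ends centred 8 mm to +y of the seam, so it must shift 8 mm to +y while going down.
There are look-alikes about, which are no part of the job. Leave any turquoise look-alike of the plate_b alone. Leave any purple look-alike of the plate_a alone.

How it is judged:
By the outcome, as a careful person would: the job done as asked, in the order asked, and still so for the second after the job is handed in, with the robot touching nothing.
It also fails if it takes over 72 s, if anything falls off the work surface, if the arm or the gripper's body presses on something with over 40 N, if the wrist force passes 120 N, or if a joint passes its speed limit or range.

## Working session

There is one attempt and no reset: what is moved stays moved. The work goes in short steps, Python scripts to look and compute and a tool call to move; the robot and the scene stay as the last step left them, time stands still between calls to the robot, and variables do not carry over. Pictures are saved under pics/ and viewed, at most 10 in all, crops included, and the job is handed in when it is done.

Besides the shell and the picture viewer there is one more tool, called after ">>>" in YAML: its name, and indented under it one key for each argument. servo_tool: Moves the arm, as the interface text tells. Its arguments: {"type":"object","properties":{"targets":{"type":"array","items":{"type":"array","items":{"type":"number"}}},"claw":{"type":"number"},"force":{"type":"number"}},"required":["targets"]}

```bash
ls; mkdir -p pics; python3 - <<'E'
from plant import bot,viewer,outline_of,place_of
import cv2
s=bot.read_state();print(s)
for c in("top","side"):
    p,d=viewer.snapshot(c);cv2.imwrite(f"pics/{c}0.png",p[:,:,::-1])
    for n in("plate","plate_twin","plate_a","rack","stand","rack_floor"):
        print(c,n,[(round(r["p"],2),[round(float(v),3) for v in r["at"]]) for r in place_of(c,n)[:5]])
E
```

```text
pics
{'t': 0.0, 'joint_positions': array([ 1.12537367e+00,  3.51227214e-01,  1.65239724e+00,  9.30861220e-06,
        1.13907381e+00, -8.45963126e-02]), 'qvel': array([-1.26622407e-03,  9.20861422e-04, -2.34027234e-04,  5.31116244e-04,
       -1.20061783e-04, -4.64092580e-05]), 'effort': array([-4.01320394e-04, -4.97337306e+01, -2.85249299e+01,  6.98481384e-02,
        2.56775413e-02, -8.02033537e-05]), 'ee_pos': array([0.19409793, 0.51448485, 0.40421645]), 'tool_rot': array([ 1.79437945e-01,  9.83769139e-01, -5.32401332e-04, -1.48868906e-04]), 'wrist_force': array([-0.67552841, -0.03303143,  0.37099621]), 'moment': array([-0.07699393, -0.05435077, -0.01002018]), 'gripper_force': 0.0, 'width': 0.09321632629502026}
top plate [(0.97, [0.363, 0.161, 0.002]), (0.88, [0.507, 0.178, 0.008]), (0.85, [0.556, 0.339, -0.002]), (0.68, [0.525, -0.179, 0.003]), (0.58, [0.527, 0.151, 0.008])]
top plate_twin []
top plate_a [(0.97, [0.363, 0.161, 0.002]), (0.88, [0.507, 0.178, 0.008]), (0.85, [0.556, 0.339, -0.002]), (0.68, [0.525, -0.179, 0.003]), (0.58, [0.527, 0.151, 0.008])]
top rack [(0.87, [0.511, 0.176, 0.001])]
top stand [(0.66, [0.532, -0.179, -0.001]), (0.38, [0.767, -0.152, -0.0])]
top rack_floor [(0.68, [0.513, 0.177, 0.015])]
side plate [(0.94, [0.526, -0.178, 0.007]), (0.75, [0.561, 0.343, -0.002]), (0.7, [0.364, 0.164, 0.001]), (0.68, [0.514, 0.18, 0.012]), (0.63, [0.532, 0.141, 0.011])]
side plate_twin [(0.64, [0.522, 0.163, 0.013])]
side plate_a [(0.94, [0.526, -0.178, 0.007]), (0.75, [0.561, 0.343, -0.002]), (0.7, [0.364, 0.164, 0.001]), (0.68, [0.514, 0.18, 0.012]), (0.63, [0.532, 0.141, 0.011])]
side rack [(0.74, [0.515, 0.176, -0.001])]
side stand [(0.89, [0.527, -0.177, 0.001])]
side rack_floor [(0.68, [0.511, 0.174, 0.008]), (0.33, [0.533, 0.142, 0.013])]
```

View pics/top0.png

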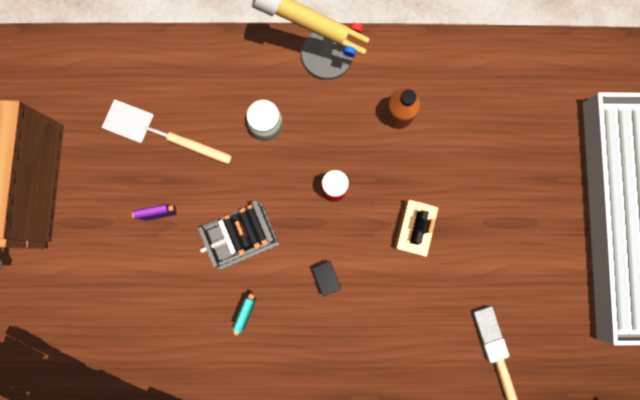

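View pics/side0.png

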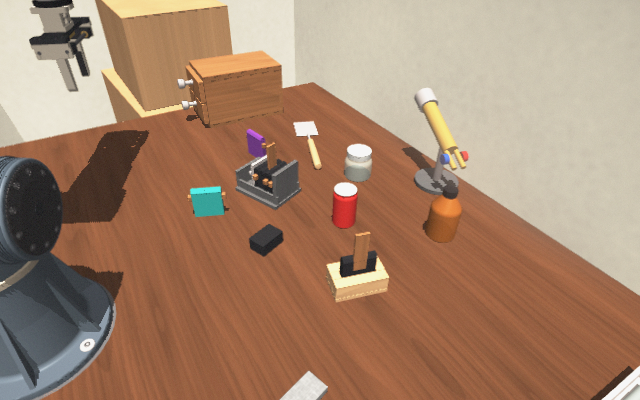

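The top picture shows the rack at about (238,235), with the end wall on its right (world −y) and the light pusher on its left. The stand with the tongued plate is at (418,228). The purple piece (153,212) and turquoise piece (243,315) are look-alikes. Next I'll get the yaws.

```bash
cat > h.py <<'E'
import numpy as np,cv2
from plant import bot,viewer,outline_of,place_of
def cloud(c,d,P):
    v,u=np.mgrid[0:400,0:640]
    pts=np.stack([u,v],-1).reshape(-1,1,2).astype(np.float64)
    n=cv2.undistortPoints(pts,P["K"],np.array(P["D"],float)).reshape(400,640,2)
    X=np.concatenate([n*d[...,None],d[...,None]],-1)
    W=(X-np.array(P["t"]))@np.array(P["R"])
    W[d<=0]=np.nan
    return W
def shot(c):
    P=viewer.camera_params(c);p,d=viewer.snapshot(c);return p,d,cloud(c,d,P),P
def rect(m):
    (cx,cy),(w,h),a=cv2.minAreaRect(m.astype(np.float32)*1000);return np.round([cx,cy,w,h,a],1)
E
python3 - <<'E'
from h import *
p,d,W,P=shot("top")
for n in("rack","stand"):
    m=outline_of("top",n)[0]["mask"]
    for lo,hi in((.02,.05),(.03,.1),(.07,.2)):
        q=W[m&(W[...,2]>lo)&(W[...,2]<hi)][:,:2]
        if len(q)>10: print(n,lo,hi,len(q),rect(q))
x,y=530,-178
for c,(x,y) in{"stand":(.53,-.178),"rack":(.511,.176)}.items():
    q=W[(abs(W[...,0]-x)<.08)&(abs(W[...,1]-y)<.09)]
    for lo,hi in((.07,.085),(.09,.15)):
        k=q[(q[:,2]>lo)&(q[:,2]<hi)]
        if len(k)>4:print(c,lo,len(k),rect(k[:,:2]),k.mean(0))
P=viewer.camera_params("wrist");s=bot.read_state()
from scipy.spatial.transform import Rotation as R
T=R.from_quat(s["tool_rot"]).as_matrix()
C=-P["R"].T@P["t"];print("cam in tool",T.T@(C-s["ee_pos"]));print((P["R"]@T).T.round(3));print(P["K"])
E
```

```text
rack 0.03 0.1 288 [524.  150.9  80.   15.6  22.1]
rack 0.07 0.2 250 [524.4 151.2  63.9  14.5  23.9]
stand 0.02 0.05 1041 [ 527.  -176.4   60.9  100.5   75.1]
stand 0.03 0.1 1008 [ 527.1 -176.4   60.9  100.4   75.1]
stand 0.07 0.2 28 [ 525.5 -181.6    6.    64.2   76.2]
stand 0.07 259 [ 526.9 -176.2   16.7   64.2   75.6] [ 0.52659029 -0.17508653  0.07630052]
stand 0.09 115 [ 525.3 -181.4    6.3   25.9   77.5] [ 0.5251216  -0.18002508  0.11952558]
rack 0.07 1181 [518.9 156.7  76.2  82.4  23.1] [0.51953958 0.1606169  0.07857166]
rack 0.09 187 [528.3 142.   80.1  47.4  23. ] [0.52683529 0.14012567 0.10652466]
cam in tool [7.56099918e-02 7.30590636e-05 2.08902385e-02]
[[-0.002 -0.962 -0.272]
 [ 1.    -0.001 -0.001]
 [ 0.    -0.272  0.962]]
[[355.66967473   0.         325.55697531]
 [  0.         355.66967473 201.6886443 ]
 [  0.           0.           1.        ]]
```

>>> servo_tool:
  targets:
    - [3.1,-3.2,-0.2,0,0,-5]
    - [6.2,-6.4,-0.5,0,0,-10]
    - [9.3,-9.6,-0.7,0,0,-14]
    - [12.4,-12.8,-0.9,0,0,-19]
    - [15.5,-16,-1.2,0,0,-23]

```text
t: 1.27
ee_pos: [0.3398, 0.3636, 0.3938]
tool_rot: [0.374, 0.927, 0.0, 0.0]
wrist_force: [0.4, 1.0, -0.4]
width: 0.0934
gripper_force: 0.0
```

>>> servo_tool:
  targets:
    - [3.1,-3.2,-0.2,0,0,-5]
    - [6.2,-6.4,-0.5,0,0,-10]
    - [9.3,-9.6,-0.7,0,0,-14]
    - [12.4,-12.8,-0.9,0,0,-19]
    - [15,-15.5,-1.2,0,0,-23.3]

```text
t: 1.68
ee_pos: [0.4847, 0.2139, 0.3825]
tool_rot: [0.554, 0.833, 0.0, 0.0]
wrist_force: [0.5, 1.1, 0.3]
width: 0.0932
gripper_force: 0.0
```

>>> servo_tool:
  targets:
    - [0,0,0,0,0,0]
    - [0,0,0,0,0,0]

```text
t: 1.85
ee_pos: [0.4845, 0.2143, 0.3819]
tool_rot: [0.553, 0.833, -0.0, -0.0]
wrist_force: [0.6, -0.1, 0.5]
width: 0.0926
gripper_force: 0.0
```

```bash
python3 - <<'E'
from h import *
p,d,W,P=shot("wrist")
cv2.imwrite("pics/w1.png",p[:,:,::-1]);np.savez("w1.npz",p=p,W=W)
for n in("plate_twin","plate_a","rack","rack_floor"):
    print(n,[(round(r["p"],2),[round(float(v),4) for v in r["at"]]) for r in place_of("wrist",n)[:5]])
E
```

```text
plate_twin [(0.23, [0.6059, -0.0145, 0.0014])]
plate_a [(0.89, [0.3616, 0.1627, 0.002]), (0.58, [0.5635, 0.3446, 0.0034])]
rack [(0.95, [0.5126, 0.1766, -0.0007])]
rack_floor [(0.88, [0.5132, 0.1754, 0.0133])]
```

View pics/w1.png

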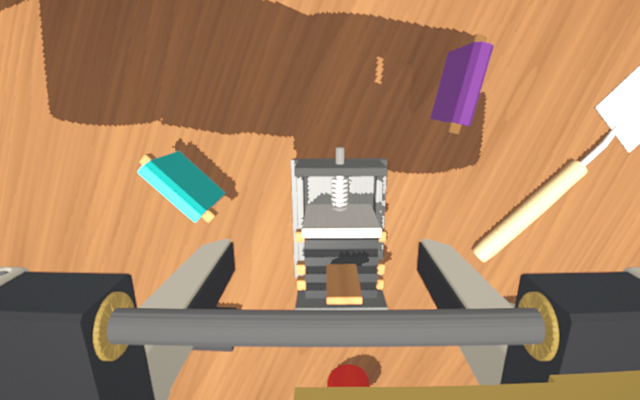

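The wrist view shows the twin's tongue at (343,285). Lug pairs sit at rows 237 (c), 269 and 284, with none at 253, so the twin is third and plate_c is next. The seam should be at rack y −2 mm; I'll measure it.

```bash
python3 - <<'E'
from h import *
z=np.load("w1.npz");p=z["p"].astype(int);W=z["W"]
o=np.array([.5126,.1766]);
for yaw in(22,23,24):
    a=np.radians(yaw);L=(W[...,:2]-o)@np.array([[np.cos(a),-np.sin(a)],[np.sin(a),np.cos(a)]])*1000
    near=(abs(L[...,0])<50)&(abs(L[...,1])<70)
    # tongue top, pusher top
    Z=W[...,2]*1000
    t=near&(Z>131)&(Z<141); q=L[t]; print(yaw,"tongue top",len(q),q.mean(0) if len(q) else 0,rect(W[t][:,:2]),Z[t].mean())
    for lo,hi,n in((50,66,"lugs"),):
        k=near&(Z>48)&(Z<68)&(abs(L[...,0])>35)&(abs(L[...,0])<44)&(p[...,0]>p[...,2]+60)
        for sgn in(-1,1):
            y=L[k&(L[...,0]*sgn>0)][:,1];h,e=np.histogram(y,np.arange(-60,30,4));print(sgn,dict(zip(e[:-1],h)))
    for lo,hi,n in((77,82,"tops"),(82,90,"pusher")):
        k=near&(Z>lo)&(Z<hi)&(abs(L[...,0])<31);y=L[k][:,1];h,e=np.histogram(y,np.arange(-60,40,2))
        if yaw==23:print(n,{int(b):int(c) for b,c in zip(e[:-1],h) if c})
k=near&(Z>82)&(Z<90);print("pusher rect",rect(W[k][:,:2]),Z[k].mean())
E
```

```text
22 tongue top 309 [  1.75162846 -16.29752584] [520.7 161.8  26.1   6.2  23.2] 133.8049652646031
-1 {np.int64(-60): np.int64(0), np.int64(-56): np.int64(9), np.int64(-52): np.int64(5), np.int64(-48): np.int64(14), np.int64(-44): np.int64(14), np.int64(-40): np.int64(13), np.int64(-36): np.int64(3), np.int64(-32): np.int64(16), np.int64(-28): np.int64(17), np.int64(-24): np.int64(11), np.int64(-20): np.int64(0), np.int64(-16): np.int64(0), np.int64(-12): np.int64(0), np.int64(-8): np.int64(0), np.int64(-4): np.int64(2), np.int64(0): np.int64(20), np.int64(4): np.int64(23), np.int64(8): np.int64(9), np.int64(12): np.int64(0), np.int64(16): np.int64(0), np.int64(20): np.int64(0), np.int64(24): np.int64(0)}
1 {np.int64(-60): np.int64(0), np.int64(-56): np.int64(1), np.int64(-52): np.int64(6), np.int64(-48): np.int64(24), np.int64(-44): np.int64(27), np.int64(-40): np.int64(36), np.int64(-36): np.int64(0), np.int64(-32): np.int64(26), np.int64(-28): np.int64(31), np.int64(-24): np.int64(33), np.int64(-20): np.int64(0), np.int64(-16): np.int64(0), np.int64(-12): np.int64(0), np.int64(-8): n
[... 2622 characters left out ...]
nt64(24): np.int64(0)}
1 {np.int64(-60): np.int64(0), np.int64(-56): np.int64(5), np.int64(-52): np.int64(9), np.int64(-48): np.int64(26), np.int64(-44): np.int64(40), np.int64(-40): np.int64(14), np.int64(-36): np.int64(5), np.int64(-32): np.int64(29), np.int64(-28): np.int64(36), np.int64(-24): np.int64(20), np.int64(-20): np.int64(0), np.int64(-16): np.int64(0), np.int64(-12): np.int64(0), np.int64(-8): np.int64(0), np.int64(-4): np.int64(8), np.int64(0): np.int64(28), np.int64(4): np.int64(16), np.int64(8): np.int64(11), np.int64(12): np.int64(0), np.int64(16): np.int64(0), np.int64(20): np.int64(0), np.int64(24): np.int64(0)}
pusher rect [520.9 162.2  82.3  74.5  22.5] 85.08587651253039
```

>>> servo_tool:
  targets:
    - [0.4,-4.0,0,0,0,-4]
    - [0.8,-8.0,0,0,0,-8]
    - [1.2,-12,0,0,0,-12]
    - [1.6,-16,0,0,0,-15]
    - [2,-20,0,0,0,-19]

```text
t: 2.52
ee_pos: [0.5031, 0.0149, 0.3825]
tool_rot: [0.682, 0.731, 0.0, 0.0]
wrist_force: [1.0, 0.3, 0.5]
width: 0.0928
gripper_force: 0.0
```

>>> servo_tool:
  targets:
    - [0.4,-4.0,0,0,0,-4]
    - [0.8,-8.0,-0.2,0,0,-8]
    - [1.2,-12,-0.4,0,0,-12]
    - [1.6,-16,-0.6,0,0,-15]
    - [2,-19.5,-0.8,0,0,-18.8]

```text
t: 2.93
ee_pos: [0.5235, -0.1807, 0.3744]
tool_rot: [0.792, 0.61, 0.0, 0.0]
wrist_force: [0.7, -0.1, 0.8]
width: 0.0927
gripper_force: 0.0
```

>>> servo_tool:
  targets:
    - [0,0,0,0,0,0]
    - [0,0,0,0,0,0]

```text
t: 3.1
ee_pos: [0.5235, -0.1797, 0.374]
tool_rot: [0.792, 0.61, -0.0, -0.0]
wrist_force: [-0.5, 0.7, 0.5]
width: 0.0933
gripper_force: 0.0
```

```bash
python3 - <<'E'
from h import *
from scipy.spatial.transform import Rotation as R
p,d,W,P=shot("wrist");s=bot.read_state()
cv2.imwrite("pics/w2.png",p[:,:,::-1])
near=(abs(W[...,0]-.526)<.06)&(abs(W[...,1]+.178)<.05);Z=W[...,2]
for lo,hi in((.126,.142),(.07,.085),(.03,.045)):
    k=near&(Z>lo)&(Z<hi);print(lo,k.sum(),rect(W[k][:,:2]) if k.sum()>5 else 0, np.median(Z[k]))
T=R.from_quat(s["tool_rot"]).as_matrix();print(s["ee_pos"],np.degrees(np.arctan2(T[1,1],T[0,1])))
E
```

```text
0.126 423 [ 525.8 -182.9    6.5   25.8   75.2] 0.13169152970390277
0.07 1471 [ 527.3 -177.7   16.4   64.1   74.9] 0.07646723787035085
0.03 4607 [ 527.4 -177.7   60.5  100.2   74.9] 0.03709217155461553
[ 0.52352464 -0.17860152  0.37412762] -14.712155488546777
```

>>> servo_tool:
  targets:
    - [0.2,-0.25,-2.5,0,0,-0.2]
    - [0.2,-0.25,-5.5,0,0,-0.2]
    - [0.2,-0.25,-8,0,0,-0.2]
    - [0.2,-0.25,-9.5,0,0,-0.2]
    - [0.2,-0.25,-9.5,0,0,-0.2]

```text
t: 3.57
ee_pos: [0.5249, -0.1796, 0.2766]
tool_rot: [0.792, 0.61, -0.001, -0.002]
wrist_force: [0.5, -0.1, 0.5]
width: 0.0929
gripper_force: 0.0
```

>>> servo_tool:
  targets:
    - [0,0,0,0,0,0]
    - [0,0,0,0,0,0]
    - [0,0,0,0,0,0]
    - [0,0,0,0,0,0]
    - [0,0,0,0,0,0]
  claw: 2.2
  force: 40

```text
t: 3.98
ee_pos: [0.5257, -0.1817, 0.2801]
tool_rot: [0.793, 0.609, 0.0, 0.001]
wrist_force: [-0.9, -0.3, -0.4]
width: 0.0642
gripper_force: 0.0
```

>>> servo_tool:
  targets:
    - [0,0,0,0,0,0]
    - [0,0,0,0,0,0]
    - [0,0,0,0,0,0]

```text
t: 4.23
ee_pos: [0.5255, -0.1819, 0.2793]
tool_rot: [0.793, 0.609, 0.0, 0.0]
wrist_force: [-0.8, -0.2, -0.4]
width: 0.0441
gripper_force: 0.0
```

>>> servo_tool:
  targets:
    - [0,0,0,0,0,0]
    - [0,0,0,0,0,0]
    - [0,0,0,0,0,0]
    - [0,0,0,0,0,0]
    - [0,0,0,0,0,0]

```text
t: 4.65
ee_pos: [0.5255, -0.1818, 0.2792]
tool_rot: [0.793, 0.609, -0.0, -0.0]
wrist_force: [0.2, -1.0, 0.5]
width: 0.0256
gripper_force: 40.0
```

>>> servo_tool:
  targets:
    - [0,0,0,0,0,0]
    - [0,0,0,0,0,0]
    - [0,0,0,0,0,0]

```text
t: 4.9
ee_pos: [0.5255, -0.1818, 0.2792]
tool_rot: [0.793, 0.609, -0.0, -0.0]
wrist_force: [-0.4, -0.3, -0.8]
width: 0.0257
gripper_force: 40.0
```

>>> servo_tool:
  targets:
    - [0,0,1,0,0,0]
    - [0,0,4,0,0,0]
    - [0,0,8,0,0,0]
    - [0,0,12,0,0,0]
    - [0,0,15,0,0,0]

```text
t: 5.32
ee_pos: [0.5253, -0.1817, 0.4331]
tool_rot: [0.793, 0.609, 0.001, 0.001]
wrist_force: [-0.4, -0.9, -2.2]
width: 0.0259
gripper_force: 40.0
```

>>> servo_tool:
  targets:
    - [-0.1,2,0,0,0,2]
    - [-0.2,5.5,0,0,0,6]
    - [-0.3,9.5,0,0,0,11]
    - [-0.4,13.5,0,0,0,15]
    - [-0.5,17.5,0,0,0,19]

```text
t: 5.73
ee_pos: [0.5199, -0.0052, 0.43]
tool_rot: [0.681, 0.733, 0.0, 0.0]
wrist_force: [1.2, -0.5, -2.2]
width: 0.0259
gripper_force: 40.0
```

>>> servo_tool:
  targets:
    - [-0.1,4,0,0,0,4]
    - [-0.2,8,0,0,0,8]
    - [-0.3,12,0,0,0,12]
    - [-0.4,15.5,0,0,0,16]
    - [-0.4,17.7,0,0,0,19.1]

```text
t: 6.15
ee_pos: [0.5157, 0.1732, 0.4299]
tool_rot: [0.549, 0.836, 0.0, -0.0]
wrist_force: [0.7, -0.7, -1.8]
width: 0.0258
gripper_force: 40.0
```

>>> servo_tool:
  targets:
    - [0,0,-1.5,0,0,0]
    - [0,0,-3.5,0,0,0]
    - [0,0,-5,0,0,0]
    - [0,0,-5,0,0,0]

```text
t: 6.48
ee_pos: [0.5158, 0.1702, 0.377]
tool_rot: [0.551, 0.835, -0.002, -0.002]
wrist_force: [-0.6, 0.6, -2.2]
width: 0.0254
gripper_force: 40.0
```

```bash
cat > look.py <<'E'
import sys
from h import *
from scipy.spatial.transform import Rotation as R
p,d,W,P=shot("wrist");s=bot.read_state()
cv2.imwrite(f"pics/{sys.argv[1]}.png",p[:,:,::-1]);np.savez("l.npz",p=p,W=W,d=d)
T=R.from_quat(s["tool_rot"]).as_matrix();print(s["ee_pos"],np.degrees(np.arctan2(T[1,1],T[0,1])),T[:,2],s["wrist_force"],s["width"])
E
python3 look.py w3
```

```text
[0.51620663 0.17020895 0.37872949] 23.13622861029112 [-2.48916242e-03 -5.72804086e-04 -9.99996738e-01] [-0.66885338 -0.03502365 -0.83006923] 0.02576651633585666
```

View pics/w3.png

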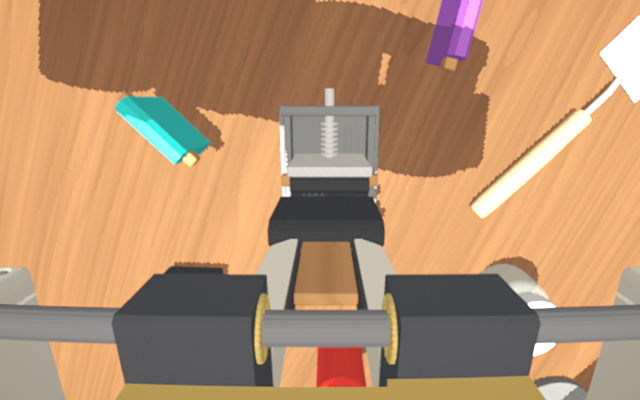

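The wrist view shows the held plate's +y face at rows 200–243, between the fingers. Behind it are plate_c's top at row 185 and the pusher at row 170.

```bash
cat > meas.py <<'E'
from h import *
a=np.radians(23.2);M=np.array([[np.cos(a),-np.sin(a)],[np.sin(a),np.cos(a)]]);o=np.array([.5155,.1740])
def prof(W,x0,x1,zlo,zhi):
    L=(W[...,:2]-o)@M*1000;Z=W[...,2]*1000
    k=(L[...,0]>x0)&(L[...,0]<x1)&(Z>zlo)&(Z<zhi)&(abs(L[...,1])<40);return L[k],Z[k]
def hold(W,zlo,zhi):
    # fit +y face of the held plate: y = c0 + c1*x + c2*(z-zm)
    L,Z=prof(W,-28,28,zlo,zhi);k=(L[:,1]>2)&(L[:,1]<22);L,Z=L[k],Z[k]
    A=np.c_[np.ones(len(Z)),L[:,0],Z-zlo]
    w=np.ones(len(Z),bool)
    for _ in range(5):
        c=np.linalg.lstsq(A[w],L[w,1],rcond=None)[0];r=L[:,1]-A@c;w=abs(r)<1.0
    return len(Z),w.sum(),c.round(3)
def pusher(W):
    L,Z=prof(W,-28,28,82,88);y=L[(L[:,1]>8)&(L[:,1]<36),1];return len(y),np.percentile(y,[2,10,50,90,98]).round(1)
E
python3 - <<'E'
from meas import *
W1=np.load("w1.npz")["W"];W=np.load("l.npz")["W"]
print(pusher(W1),pusher(W))
for X in(W1,W):
    L,Z=prof(X,-28,28,70,88)
    for lo in range(-8,30,2):
        k=(L[:,1]>=lo)&(L[:,1]<lo+2)
        if k.sum()>5:print(lo,k.sum(),np.median(Z[k]).round(1),end=" | ")
    print()
print(hold(W,125,165))
L,Z=prof(W,-28,28,95,180)
for z in range(96,180,4):
    k=(Z>=z)&(Z<z+4)
    if k.sum()>5:print(z,k.sum(),np.percentile(L[k,1],[5,50,95]).round(1),end=" | ")
k=(Z>120)&(Z<165);print("x ext",np.percentile(prof(W,-50,50,125,165)[0][:,0],[1,99]))
L,Z=prof(W1,-50,50,70,82);print("c x ext",np.percentile(L[(L[:,1]>1)&(L[:,1]<15),0],[1,2,98,99]))
E
```

```text
(629, array([16.5, 17.1, 20.5, 23.5, 24. ])) (788, array([15.9, 16.6, 20.1, 23.3, 23.9]))
-8 136 79.1 | -6 157 79.0 | -4 217 77.3 | -2 205 74.6 | 0 56 75.8 | 2 59 78.9 | 4 139 79.2 | 6 138 79.2 | 8 137 79.1 | 10 163 79.1 | 12 155 77.8 | 16 128 84.1 | 18 145 84.3 | 20 157 84.3 | 22 451 80.3 | 24 53 77.6 | 
-2 202 74.4 | 0 79 74.8 | 2 131 77.9 | 4 154 79.2 | 6 189 79.2 | 8 150 79.3 | 10 199 79.1 | 12 220 77.2 | 14 34 83.1 | 16 180 84.2 | 18 169 84.1 | 20 194 84.2 | 22 353 82.9 | 24 8 77.9 | 
(1702, np.int64(1702), array([ 8.939e+00, -3.000e-03, -1.000e-03]))
116 83 [8.7 9.  9.3] | 120 139 [8.7 9.  9.2] | 124 125 [8.7 8.9 9.3] | 128 148 [8.7 9.  9.2] | 132 150 [8.6 8.9 9.2] | 136 147 [8.6 8.9 9.2] | 140 150 [8.7 8.9 9.3] | 144 176 [8.6 8.9 9.2] | 148 177 [8.6 8.9 9.3] | 152 189 [8.6 8.9 9.3] | 156 199 [8.6 8.9 9.3] | 160 216 [8.6 8.9 9.2] | 164 228 [8.6 8.9 9.2] | 168 573 [6.6 8.  9.1] | 172 1648 [-1.5  3.3  6.9] | 176 207 [-1.9 -1.3  4.8] | x ext [-33.62232753  29.0199595 ]
c x ext [-31.56030883 -30.77429543  30.67051225  31.34258065]
```

>>> servo_tool:
  targets:
    - [0.24,0,-0.5,0,0,0]
    - [0.24,0,-1.2,0,0,0]
    - [0.24,0,-1.9,0,0,0]
    - [0.24,0,-2.2,0,0,0]
    - [0.24,0,-2.2,0,0,0]

```text
t: 6.95
ee_pos: [0.5188, 0.1701, 0.3565]
tool_rot: [0.551, 0.834, -0.0, -0.0]
wrist_force: [0.0, -0.2, -2.3]
width: 0.0253
gripper_force: 40.0
```

>>> servo_tool:
  targets:
    - [0,0,0,0,0,0]
    - [0,0,0,0,0,0]

```text
t: 7.12
ee_pos: [0.519, 0.1702, 0.3575]
tool_rot: [0.551, 0.835, 0.0, 0.0]
wrist_force: [-0.7, 0.1, -1.8]
width: 0.0255
gripper_force: 40.0
```

```bash
python3 look.py w4; cat > m2.py <<'E'
from meas import *
W=np.load("l.npz")["W"]
print("pusher",pusher(W))
print("hold",hold(W,105,140))
print("x ext",np.percentile(prof(W,-50,50,105,135)[0][:,0],[1,99]))
L,Z=prof(W,-50,50,82,88);L=L[(L[:,1]>14)&(L[:,1]<24)];print("pusher x",np.percentile(L[:,0],[1,99]))
L,Z=prof(W,-28,28,70,170)
for z in range(72,170,4):
    k=(Z>=z)&(Z<z+4)&(L[:,1]<15)
    if k.sum()>5:print(z,k.sum(),np.percentile(L[k,1],[5,50,95]).round(1),end=" | ")
E
python3 m2.py
```

```text
[0.51902267 0.17022345 0.35752558] 23.128316700804525 [ 4.93941848e-04  1.00208035e-04 -9.99999873e-01] [ 0.167417   -0.71779445 -2.68427244] 0.025604470428819654
pusher (847, array([16.2, 16.9, 20.1, 23.1, 23.7]))
hold (1428, np.int64(1428), array([ 7.469e+00, -3.000e-03, -1.000e-03]))
x ext [-29.49115483  33.19371201]
pusher x [-32.13779718  32.26497608]
72 45 [13.  13.7 13.9] | 76 1069 [ 2.7  8.6 13.4] | 80 80 [ 4.2  8.  11.7] | 96 82 [7.2 7.5 7.8] | 100 127 [7.2 7.4 7.7] | 104 120 [7.2 7.5 7.8] | 108 152 [7.2 7.4 7.7] | 112 137 [7.2 7.5 7.8] | 116 144 [7.1 7.5 7.8] | 120 169 [7.2 7.5 7.8] | 124 172 [7.1 7.5 7.7] | 128 176 [7.2 7.4 7.7] | 132 190 [7.1 7.5 7.7] | 136 198 [7.1 7.4 7.8] | 140 201 [7.1 7.4 7.8] | 144 222 [7.1 7.4 7.8] | 148 531 [5.5 6.8 7.6] | 152 1512 [-2.9  2.4  5.7] | 156 395 [-3.2 -0.4  3.8] | 160 139 [-3.5 -3.1 -2.7] | 164 153 [-3.5 -3.1 -2.7] | 168 82 [-3.4 -3.1 -2.6] |
```

>>> servo_tool:
  targets:
    - [-0.19,-0.02,0,0,0,0]
    - [-0.19,-0.02,-0.2,0,0,0]
    - [-0.19,-0.02,-0.3,0,0,0]
    - [-0.19,-0.02,-0.3,0,0,0]
    - [-0.19,-0.02,-0.3,0,0,0]

```text
t: 7.58
ee_pos: [0.517, 0.17, 0.3541]
tool_rot: [0.551, 0.835, -0.0, -0.0]
wrist_force: [-0.5, 0.1, -2.0]
width: 0.0258
gripper_force: 40.0
```

>>> servo_tool:
  targets:
    - [0,0,0,0,0,0]
    - [0,0,0,0,0,0]

```text
t: 7.75
ee_pos: [0.5171, 0.17, 0.3542]
tool_rot: [0.551, 0.834, 0.0, -0.0]
wrist_force: [0.1, -0.2, -2.0]
width: 0.0258
gripper_force: 40.0
```

```bash
python3 look.py w5;python3 m2.py
```

```text
[0.5170767  0.1700056  0.35424592] 23.128238024050543 [ 8.38367693e-05  9.83755838e-06 -9.99999996e-01] [-0.30639028 -0.11516787 -2.421912  ] 0.025365606778104784
pusher (891, array([16. , 16.8, 20. , 23.3, 23.9]))
hold (1493, np.int64(1493), array([ 8.06e+00, -4.00e-03, -1.00e-03]))
x ext [-31.45613328  31.30208447]
pusher x [-32.15800877  32.21817365]
72 30 [12.8 13.5 13.6] | 76 940 [ 4.6  9.3 13.6] | 80 97 [ 4.8  8.5 12.3] | 92 64 [7.8 8.  8.2] | 96 109 [7.7 8.1 8.4] | 100 147 [7.8 8.  8.3] | 104 126 [7.7 8.  8.3] | 108 140 [7.7 8.1 8.4] | 112 160 [7.8 8.  8.3] | 116 146 [7.8 8.  8.4] | 120 183 [7.7 8.  8.4] | 124 161 [7.7 8.  8.4] | 128 183 [7.7 8.  8.4] | 132 207 [7.7 8.  8.4] | 136 204 [7.7 8.  8.3] | 140 224 [7.7 8.  8.4] | 144 426 [6.4 7.7 8.3] | 148 1085 [-1.9  4.8  7. ] | 152 930 [-2.6  0.9  4.3] | 156 145 [-3.  -2.5 -2. ] | 160 150 [-3.  -2.5 -2. ] | 164 175 [-2.9 -2.4  3.9] | 168 135 [-2.9 -2.3  5.3] |
```

>>> servo_tool:
  targets:
    - [0,0,-0.1,0,0,0]
    - [0,0,-0.2,0,0,0]
    - [0,0,-0.3,0,0,0]
    - [0,0,-0.35,0,0,0]
    - [0,0,-0.35,0,0,0]

```text
t: 8.22
ee_pos: [0.5171, 0.17, 0.3506]
tool_rot: [0.551, 0.835, -0.0, 0.0]
wrist_force: [0.5, -0.5, -1.9]
width: 0.0258
gripper_force: 40.0
```

>>> servo_tool:
  targets:
    - [0,0,-0.05,0,0,0]
    - [0,0,-0.05,0,0,0]
    - [0,0,-0.1,0,0,0]
    - [0,0,-0.1,0,0,0]

```text
t: 8.55
ee_pos: [0.5172, 0.17, 0.3501]
tool_rot: [0.551, 0.835, 0.0, 0.0]
wrist_force: [0.4, -1.4, 2.9]
width: 0.0257
gripper_force: 40.0
```

>>> servo_tool:
  targets:
    - [-0.01,0.03,0,0,0,0]
    - [-0.02,0.04,-0.03,0,0,0]
    - [-0.02,0.05,-0.05,0,0,0]
    - [-0.02,0.05,-0.05,0,0,0]

```text
t: 8.88
ee_pos: [0.517, 0.1705, 0.3496]
tool_rot: [0.551, 0.835, 0.0, 0.0]
wrist_force: [0.6, -3.0, 4.5]
width: 0.0259
gripper_force: 40.0
```

>>> servo_tool:
  targets:
    - [-0.01,0.03,-0.03,0,0,0]
    - [-0.02,0.05,-0.06,0,0,0]
    - [-0.03,0.07,-0.1,0,0,0]
    - [-0.03,0.07,-0.1,0,0,0]

```text
t: 9.22
ee_pos: [0.5168, 0.1712, 0.3487]
tool_rot: [0.551, 0.835, 0.0, 0.001]
wrist_force: [1.2, -1.5, 4.5]
width: 0.0257
gripper_force: 40.0
```

```bash
python3 look.py w6;python3 m2.py
```

```text
[0.51678977 0.1711849  0.34866953] 23.133331811534624 [ 1.47062915e-03  2.37047870e-05 -9.99998918e-01] [ 0.57855762 -1.98639041  4.85805223] 0.026007079632043153
pusher (917, array([18.3, 19. , 22.1, 25.4, 25.9]))
hold (1586, np.int64(1585), array([ 8.877e+00, -3.000e-03,  3.000e-03]))
x ext [-31.10449684  31.78584262]
pusher x [-32.17317523  32.20430452]
76 824 [ 7.  11.3 14.8] | 80 104 [ 7.3 10.2 14. ] | 84 6 [8.5 8.6 8.6] | 88 133 [8.6 8.8 9. ] | 92 109 [8.5 8.9 9.1] | 96 141 [8.6 8.9 9.2] | 100 133 [8.5 8.8 9.2] | 104 137 [8.5 8.9 9.2] | 108 159 [8.6 8.9 9.2] | 112 166 [8.6 8.9 9.2] | 116 159 [8.7 8.9 9.2] | 120 184 [8.6 8.9 9.3] | 124 182 [8.5 8.9 9.2] | 128 193 [8.6 8.9 9.3] | 132 215 [8.5 9.  9.3] | 136 231 [8.6 9.  9.3] | 140 620 [6.4 7.9 9. ] | 144 1617 [-1.4  3.1  6.6] | 148 152 [-1.8 -1.5  2.3] | 152 142 [-1.9 -1.5 -1.1] | 156 148 [-1.8 -1.4 -1.1] | 160 237 [-1.9 -1.3  6.2] | 164 304 [-1.8 -1.1  6.4] | 168 196 [-1.9  0.1  6.4] |
```

>>> servo_tool:
  targets:
    - [-0.03,0.06,-0.07,0,0,0]
    - [-0.05,0.11,-0.13,0,0,0]
    - [-0.07,0.16,-0.2,0,0,0]
    - [-0.08,0.19,-0.25,0,0,0]
    - [-0.08,0.19,-0.25,0,0,0]

```text
t: 9.68
ee_pos: [0.5161, 0.173, 0.3462]
tool_rot: [0.551, 0.835, 0.0, 0.001]
wrist_force: [2.2, -2.2, 4.4]
width: 0.0257
gripper_force: 40.0
```

>>> servo_tool:
  targets:
    - [-0.01,0.03,-0.05,0,0,0]
    - [-0.02,0.05,-0.1,0,0,0]
    - [-0.03,0.07,-0.15,0,0,0]
    - [-0.04,0.09,-0.2,0,0,0]
    - [-0.04,0.09,-0.2,0,0,0]

```text
t: 10.1
ee_pos: [0.5153, 0.174, 0.3435]
tool_rot: [0.551, 0.835, -0.0, 0.0]
wrist_force: [2.1, -4.1, 1.5]
width: 0.0254
gripper_force: 40.0
```

>>> servo_tool:
  targets:
    - [-0.02,0.04,-0.1,0,0,0]
    - [-0.04,0.08,-0.2,0,0,0]
    - [-0.05,0.12,-0.3,0,0,0]
    - [-0.07,0.16,-0.4,0,0,0]
    - [-0.07,0.16,-0.4,0,0,0]

```text
t: 10.52
ee_pos: [0.5146, 0.1756, 0.3393]
tool_rot: [0.551, 0.835, -0.0, -0.0]
wrist_force: [1.8, -4.6, -0.4]
width: 0.026
gripper_force: 40.0
```

```bash
python3 look.py w7;sed -i 's/hold(W,105,140)/hold(W,98,130)/' m2.py;python3 m2.py
```

```text
[0.5145589  0.17559455 0.33937139] 23.132554433336082 [-4.93233756e-04 -2.11046792e-04 -9.99999856e-01] [ 2.82396269 -3.26340483 -0.73408158] 0.025455382345559392
pusher (1198, array([13.3, 13.6, 30.8, 34.5, 35.2]))
hold (1462, np.int64(1462), array([ 1.363e+01, -3.000e-03,  5.000e-03]))
x ext [-31.83460447  30.96813551]Traceback (most recent call last):
  File "m2.py", line 6, in <module>
    L,Z=prof(W,-50,50,82,88);L=L[(L[:,1]>14)&(L[:,1]<24)];print("pusher x",np.percentile(L[:,0],[1,99]))
                                                                           ~~~~~~~~~~~~~^^^^^^^^^^^^^^^
    return _quantile_unchecked(
        a, q, axis, out, overwrite_input, method, keepdims, weights)
    return _ureduce(a,
                    func=_quantile_ureduce_func,
    ...<5 lines>...
                    overwrite_input=overwrite_input,
                    method=method)
    r = func(a, **kwargs)
    result = _quantile(arr,
                       quantiles=q,
    ...<2 lines>...
                       out=out,
                       weights=wgt)
    slices_having_nans = np.isnan(arr[-1, ...])
                                  ~~~^^^^^^^^^
IndexError: index -1 is out of bounds for axis 0 with size 0
```

>>> servo_tool:
  targets:
    - [-0.02,0.05,-0.12,0,0,0]
    - [-0.04,0.1,-0.25,0,0,0]
    - [-0.06,0.14,-0.37,0,0,0]
    - [-0.08,0.19,-0.5,0,0,0]
    - [-0.09,0.22,-0.62,0,0,0]

```text
t: 10.98
ee_pos: [0.5137, 0.1778, 0.3334]
tool_rot: [0.551, 0.834, -0.0, 0.0]
wrist_force: [1.8, -5.1, 1.0]
width: 0.0259
gripper_force: 40.0
```

>>> servo_tool:
  targets:
    - [0,0,-0.05,0,0,0]
    - [0,0,-0.1,0,0,0]
    - [0,0,-0.2,0,0,0]
    - [0,0,-0.3,0,0,0]

```text
t: 11.32
ee_pos: [0.5137, 0.1777, 0.3304]
tool_rot: [0.551, 0.835, -0.0, 0.0]
wrist_force: [2.3, -4.7, 1.5]
width: 0.0256
gripper_force: 40.0
```

```bash
sed -i '/pusher x/d' m2.py; sed -i 's/hold(W,98,130)/hold(W,92,118)/;s/105,135/92,118/' m2.py;python3 look.py w8;python3 m2.py
```

```text
[0.51373726 0.1777333  0.33027537] 23.127176181497674 [-1.00369783e-04 -1.70747951e-04 -9.99999980e-01] [ 1.38102121 -5.00093603  0.46278019] 0.025754969669250123
pusher (729, array([15.6, 15.8, 33.2, 35.6, 35.9]))
hold (1166, np.int64(1166), array([ 1.5911e+01, -4.0000e-03,  7.0000e-03]))
x ext [-31.45443763  31.01826556]
120 63 [14.1 14.8 14.9] | 124 890 [ 6.4 13.1 14.7] | 128 1037 [ 5.5  9.1 12.6] | 132 139 [5.3 5.7 6.1] | 136 155 [5.2 5.7 6.1] | 140 166 [ 5.3  5.8 13.1] | 144 288 [ 5.3  6.  13.7] | 148 357 [ 5.4  8.8 13.8] | 152 412 [ 5.4 11.8 13.7] | 156 444 [ 5.4  9.4 13.7] | 160 481 [ 5.5 11.6 13.8] | 164 503 [ 5.5 11.7 13.8] | 168 283 [ 5.5  9.2 13.7] |
```

>>> servo_tool:
  targets:
    - [-0.01,0.02,-0.2,0,0,0]
    - [-0.01,0.02,-0.5,0,0,0]
    - [-0.01,0.02,-0.8,0,0,0]
    - [-0.01,0.02,-1.1,0,0,0]
    - [-0.01,0.02,-1.3,0,0,0]

```text
t: 11.78
ee_pos: [0.5137, 0.1779, 0.3174]
tool_rot: [0.551, 0.835, -0.0, 0.0]
wrist_force: [1.5, -6.4, 2.8]
width: 0.0255
gripper_force: 40.0
```

>>> servo_tool:
  targets:
    - [0,0,-0.3,0,0,0]
    - [0,0,-0.6,0,0,0]
    - [0,0,-0.9,0,0,0]
    - [0,0,-1.2,0,0,0]
    - [0,0,-1.5,0,0,0]

```text
t: 12.2
ee_pos: [0.5138, 0.178, 0.3026]
tool_rot: [0.551, 0.834, 0.0, 0.0]
wrist_force: [0.4, -1.2, -1.7]
width: 0.0255
gripper_force: 40.0
```

>>> servo_tool:
  targets:
    - [0,0,-0.3,0,0,0]
    - [0,0,-0.6,0,0,0]
    - [0,0,-0.9,0,0,0]
    - [0,0,-1.2,0,0,0]
    - [0,0,-1.5,0,0,0]

```text
t: 12.62
ee_pos: [0.5135, 0.1779, 0.2871]
tool_rot: [0.551, 0.834, -0.0, -0.0]
wrist_force: [3.0, -4.4, -0.6]
width: 0.0256
gripper_force: 40.0
```

>>> servo_tool:
  targets:
    - [0,0,-0.1,0,0,0]
    - [0,0,-0.2,0,0,0]
    - [0,0,-0.3,0,0,0]
    - [0,0,-0.4,0,0,0]
    - [0,0,-0.4,0,0,0]

```text
t: 13.03
ee_pos: [0.5135, 0.178, 0.283]
tool_rot: [0.551, 0.834, -0.0, -0.0]
wrist_force: [2.4, -4.7, -3.7]
width: 0.0258
gripper_force: 40.0
```

```bash
python3 look.py w9; python3 - <<'E'
from meas import *
W=np.load("l.npz")["W"]
for x in(-22,22):
    L,Z=prof(W,min(x,0)-4*(x<0),max(x,0)+4*(x>0),60,110);L2=L
    out=[]
    for lo in range(-16,40,2):
        k=(L[:,1]>=lo)&(L[:,1]<lo+2)&(abs(L[:,0])>14)
        if k.sum()>4: out.append((lo,int(k.sum()),float(np.median(Z[k]).round(1))))
    print(out)
E
```

```text
[0.51349122 0.17795183 0.28299699] 23.115237682734683 [-9.14365065e-04 -3.74698611e-05 -9.99999581e-01] [ 1.60407988 -5.77050003 -1.93116444] 0.025686398725825326
[(4, 5, 81.4), (6, 37, 80.7), (8, 68, 80.8), (10, 80, 81.0), (12, 276, 100.5), (14, 194, 78.6), (16, 87, 74.9), (18, 37, 76.9), (20, 60, 79.0), (22, 81, 79.4), (24, 79, 79.1), (26, 78, 79.2), (28, 100, 78.4), (30, 52, 76.7), (32, 38, 84.1), (34, 86, 84.1), (36, 87, 84.3), (38, 91, 84.3)]
[(6, 37, 81.0), (8, 79, 81.0), (10, 74, 81.1), (12, 297, 101.5), (14, 140, 78.0), (16, 85, 74.8), (18, 37, 77.3), (20, 68, 79.2), (22, 78, 79.4), (24, 85, 79.1), (26, 78, 78.9), (28, 110, 78.3), (30, 40, 76.4), (32, 41, 84.0), (34, 93, 84.2), (36, 89, 84.1), (38, 89, 84.2)]
```

>>> servo_tool:
  targets:
    - [0,0,-0.05,0,0,0]
    - [0,0,-0.1,0,0,0]
    - [0,0,-0.15,0,0,0]
    - [0,0,-0.15,0,0,0]
  force: 50

```text
t: 13.42
ee_pos: [0.5136, 0.178, 0.2818]
tool_rot: [0.551, 0.834, -0.0, -0.0]
wrist_force: [1.8, -4.9, -2.7]
width: 0.0257
gripper_force: 50.0
```

>>> servo_tool:
  targets:
    - [0,0,-0.03,0,0,0]
    - [0,0,-0.03,0,0,0]

```text
t: 13.58
ee_pos: [0.5136, 0.178, 0.2816]
tool_rot: [0.551, 0.834, -0.0, -0.0]
wrist_force: [2.5, -4.7, -2.6]
width: 0.0254
gripper_force: 50.0
```

>>> servo_tool:
  targets:
    - [0,0,-0.03,0,0,0]
    - [0,0,-0.03,0,0,0]

```text
t: 13.75
ee_pos: [0.5136, 0.178, 0.2814]
tool_rot: [0.551, 0.835, -0.0, -0.0]
wrist_force: [1.9, -3.7, -2.1]
width: 0.0256
gripper_force: 50.0
```

>>> servo_tool:
  targets:
    - [0,0,-0.02,0,0,0]
    - [0,0,-0.02,0,0,0]

```text
t: 13.92
ee_pos: [0.5136, 0.178, 0.2812]
tool_rot: [0.551, 0.834, 0.0, -0.0]
wrist_force: [1.0, -4.3, -1.6]
width: 0.0256
gripper_force: 50.0
```

>>> servo_tool:
  targets:
    - [0,0,-0.02,0,0,0]
    - [0,0,-0.02,0,0,0]

```text
t: 14.08
ee_pos: [0.5137, 0.178, 0.2811]
tool_rot: [0.551, 0.835, 0.0, 0.0]
wrist_force: [1.2, -3.2, 0.4]
width: 0.0256
gripper_force: 50.0
```

>>> servo_tool:
  targets:
    - [0,0,-0.02,0,0,0]
    - [0,0,-0.02,0,0,0]

```text
t: 14.25
ee_pos: [0.5137, 0.178, 0.2811]
tool_rot: [0.551, 0.834, 0.0, 0.0]
wrist_force: [1.1, -5.0, 3.7]
width: 0.0253
gripper_force: 50.0
```

>>> servo_tool:
  targets:
    - [0,0,-0.03,0,0,0]
    - [0,0,-0.03,0,0,0]
    - [0,0,-0.03,0,0,0]

```text
t: 14.5
ee_pos: [0.5137, 0.178, 0.281]
tool_rot: [0.551, 0.835, 0.0, 0.0]
wrist_force: [-0.7, -4.6, 6.5]
width: 0.0256
gripper_force: 50.0
```

>>> servo_tool:
  targets:
    - [0,0,-0.02,0,0,0]
    - [0,0,-0.02,0,0,0]
    - [0,0,-0.02,0,0,0]

```text
t: 14.75
ee_pos: [0.5137, 0.178, 0.281]
tool_rot: [0.551, 0.835, 0.0, 0.0]
wrist_force: [-0.6, -4.9, 8.6]
width: 0.0253
gripper_force: 50.0
```

>>> servo_tool:
  targets:
    - [0,0,-0.03,0,0,0]
    - [0,0,-0.05,0,0,0]
    - [0,0,-0.05,0,0,0]

```text
t: 15.0
ee_pos: [0.5138, 0.178, 0.2809]
tool_rot: [0.551, 0.835, 0.0, 0.0]
wrist_force: [-1.6, -5.8, 13.7]
width: 0.0254
gripper_force: 50.0
```

>>> servo_tool:
  targets:
    - [0,0,-0.02,0,0,0]
    - [0,0,-0.02,0,0,0]
    - [0,0,-0.02,0,0,0]

```text
t: 15.25
ee_pos: [0.5138, 0.178, 0.2809]
tool_rot: [0.551, 0.835, 0.0, 0.0]
wrist_force: [-2.8, -5.9, 16.1]
width: 0.0255
gripper_force: 50.0
```

```bash
python3 look.py w10; python3 - <<'E'
from meas import *
W=np.load("l.npz")["W"]
for s in(-1,1):
    L,Z=prof(W,-29,29,70,90)
    for a,b,n in((6,11,"plate"),(22,27,"c"),(34,38,"pusher")):
        k=(L[:,0]*s>15)&(L[:,1]>a)&(L[:,1]<b);print(s,n,k.sum(),np.median(Z[k]).round(2))
E
```

```text
[0.51378961 0.1780442  0.28088846] 23.13116161573058 [ 8.04643579e-04  1.09933159e-04 -9.99999670e-01] [-3.13971388 -5.75123391 16.33435203] 0.025868622055326446
-1 plate 181 78.89
-1 c 237 79.27
-1 pusher 206 84.17
1 plate 185 79.0
1 c 236 79.22
1 pusher 213 84.15
```

Seated with a push of about 17 N, level with plate_c. Next I'll ease off the load, relieve the sideways bias, then release.

>>> servo_tool:
  targets:
    - [0,0,0.06,0,0,0]
    - [0.01,-0.02,0.11,0,0,0]
    - [0.02,-0.04,0.13,0,0,0]
    - [0.02,-0.04,0.13,0,0,0]

```text
t: 15.63
ee_pos: [0.5139, 0.1777, 0.281]
tool_rot: [0.551, 0.834, 0.0, -0.0]
wrist_force: [-0.3, -2.2, 5.2]
width: 0.0253
gripper_force: 50.0
```

>>> servo_tool:
  targets:
    - [0.01,-0.02,0.02,0,0,0]
    - [0.01,-0.02,0.02,0,0,0]

```text
t: 15.8
ee_pos: [0.514, 0.1775, 0.2811]
tool_rot: [0.551, 0.835, 0.0, 0.0]
wrist_force: [1.2, -3.1, 3.7]
width: 0.0257
gripper_force: 50.0
```

>>> servo_tool:
  targets:
    - [0,0,0,0,0,0]
    - [0,0,0,0,0,0]
    - [0,0,0,0,0,0]
    - [0,0,0,0,0,0]
    - [0,0,0,0,0,0]
  claw: 5.5

```text
t: 16.22
ee_pos: [0.5139, 0.1775, 0.281]
tool_rot: [0.551, 0.834, -0.0, -0.0]
wrist_force: [0.2, 0.1, 0.5]
width: 0.0531
gripper_force: 0.0
```

>>> servo_tool:
  targets:
    - [0,0,1,0,0,0]
    - [0,0,3,0,0,0]
    - [0,0,6,0,0,0]
    - [0,0,9,0,0,0]
    - [0,0,12,0,0,0]

```text
t: 16.63
ee_pos: [0.5136, 0.1774, 0.4032]
tool_rot: [0.551, 0.835, 0.0, -0.0]
wrist_force: [0.4, 0.3, -0.5]
width: 0.055
gripper_force: 0.0
```

>>> servo_tool:
  targets:
    - [-1,2,0,0,0,0]
    - [-1,3,0,0,0,0]
    - [-1,3,0,0,0,0]
    - [-1,3,0,0,0,0]

```text
t: 16.97
ee_pos: [0.5038, 0.2076, 0.4004]
tool_rot: [0.55, 0.835, -0.001, -0.0]
wrist_force: [0.5, -0.3, -0.1]
width: 0.0547
gripper_force: 0.0
```

```bash
python3 look.py w11; python3 - <<'E'
from meas import *
W=np.load("l.npz")["W"]
L,Z=prof(W,-60,60,78,82)
for lo,hi in((-22,-9),(-9,3),(3,15),(18,30)):
    for s in(-1,1):
        k=(L[:,0]*s>14)&(L[:,0]*s<29)&(L[:,1]>lo)&(L[:,1]<hi);print((lo,hi),s,k.sum(),np.median(Z[k]).round(2),np.percentile(L[k,1],[5,95]).round(1) if k.sum() else 0)
k=(L[:,1]>4)&(L[:,1]<12);print("x",np.percentile(L[k,0],[1,99]))
L,Z=prof(W,-30,30,128,140)
for lo,hi in((-20,-6),(-4,10)):
    k=(L[:,1]>lo)&(L[:,1]<hi);print("tongue",k.sum(),L[k].mean(0),Z[k].mean())
E
cat >> /dev/null; python3 - <<'E'
import sys;sys.path.insert(0,".")
from h import *
p,d=viewer.snapshot("side");a=cv2.resize(p[110:240,190:400,::-1],None,fx=3,fy=3,interpolation=cv2.INTER_CUBIC)
b=cv2.imread("pics/w11.png");b=b[:,150:500]
h=390;b=cv2.resize(b,(int(350*.5),200));o=np.zeros((390,630+175,3),np.uint8);o[:,:630]=a;o[:200,630:]=b
cv2.imwrite("pics/fin.png",o[:,:800])
E
```

```text
[0.50398133 0.20721892 0.40023703] 23.162843849928034 [-1.64756709e-03 -7.06677575e-04 -9.99998393e-01] [ 0.03824928 -0.09024667 -0.71888789] 0.05446356442305649
(-22, -9) -1 96 79.03 [-21.6  -9.2]
(-22, -9) 1 104 79.3 [-21.8  -9.4]
(-9, 3) -1 95 79.28 [-8.6 -3.4]
(-9, 3) 1 97 79.28 [-8.7 -3.6]
(3, 15) -1 165 79.01 [ 3.4 12.6]
(3, 15) 1 166 79.15 [ 3.5 12.5]
(18, 30) -1 166 79.08 [20.1 28.2]
(18, 30) 1 173 79.03 [19.3 28.3]
x [-30.94199402  31.67992711]
tongue 342 [ -0.09229833 -12.45462319] 133.053181157713
tongue 308 [-0.3938624   3.74598963] 133.05757051919494
```

View pics/fin.png

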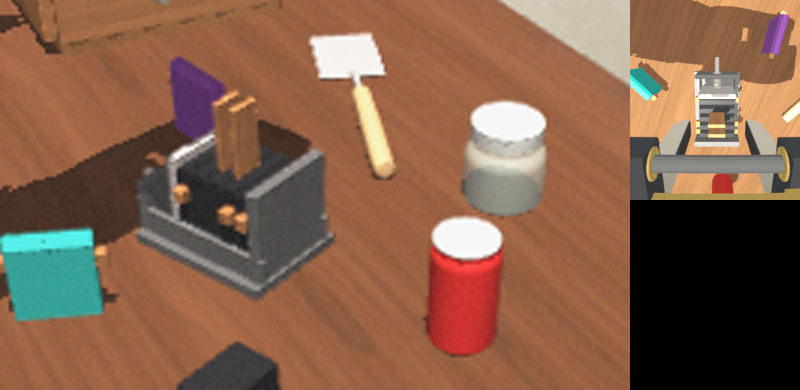

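The picture shows the two tongues standing parallel, at about (225,135) and (243,135) in the crop, with the row level and the can and jar in place. All the tops measure about 79.1 mm and the tongues are 16.2 mm apart, so I'm handing it in.

```bash
python3 -c "
from plant import sign_off
print(sign_off())"
```

```text
the job is handed in; nothing more can be done
None
```

The loose plate is filed beside its twin on the pusher side, between the twin and plate_c. It was pressed onto the rack floor with about 16–18 N, the whole row measures level and stands upright, and the job was handed in at about 17 s.

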